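Clear the cup out of the tray drawer and shut it

TASK

The half-open tray drawer cannot shut because the pink cup standing in it is too tall to go under the cabinet top. Lift the cup out and stand it upright on the round teal coaster, setting it down rather than dropping it, with its whole foot on the coaster; then push the drawer fully shut. Leave the white mug where it stands.

Things in the scene. Friction and masses are not known exactly. Their poses are not given: they have to be found in the camera images.
- cup_mid (a point): Pink plastic cup, open on top, upright in the drawer tray: 95 mm tall, 64 across the rim, slightly narrower at the foot, wall 3 mm, about 60 g. The point is on its axis, half-way up (47.5 mm above its underside); z is its axis, up. It stands on the tray floor, 18 mm above the counter; the tray's walls reach 45 mm above the counter, the front panel 68 mm.
- coaster: Round flat teal coaster, 110 mm across, 5 mm thick, fixed to the counter to the left or to the right of the drawer. Origin at the centre of its underside, on the counter; its top is 5 mm above the origin.
- drawer (a joint): How far the tray drawer is pulled out, in m: 0 is fully shut (against a hard stop), it grows as the drawer comes out towards the robot. It slides with about 1.5 N of friction and stays where it is left.
- drawer_front (a point): Centre of the drawer's flat grey outer face (no handle); moves with the drawer. Panel 260 mm wide, 14 thick, from 6 to 68 mm above the counter. x points level into the cabinet (the way to push), y along the panel, z up. White cabinet behind: 260 wide, 270 deep, 78 mm tall; a purple bento box, 56 mm tall, lies on it at least 100 mm back from its front edge.
- mug_mid (a point): White ceramic mug with a handle, 80 mm across and 92 mm tall, a bystander on the counter on the other side of the drawer from the coaster. The point is on its axis, half-way up.

How it is judged:
On the way, in this order (a step that is already met when the one before it is completed fails the run):
1. the pink cup is out of the drawer and stands upright on the coaster, let go, with the drawer still open (horizontal distance between cup_mid and coaster below 0.032 m and angle between cup_mid's own z axis and vertical below 0.17 rad and z of cup_mid in the frame of coaster below 0.058 m and contact force between the arm and cup below 0.1 N and value of joint drawer above 0.03 m), for 0.2 s.
2. the drawer is pushed fully shut (value of joint drawer below 0.012 m), for 0.2 s.
At the end, for the whole second after the job is handed in: The pink cup stands at rest, upright within 10 degrees, on the coaster with its axis within 32 mm of the coaster's centre, and the drawer is shut to within 12 mm (horizontal distance between cup_mid and coaster below 0.032 m and angle between cup_mid's own z axis and vertical below 0.17 rad and z of cup_mid in the frame of coaster below 0.058 m and linear speed of cup below 0.05 m/s and value of joint drawer below 0.012 m); the robot touches nothing.
It fails at once if the white mug is shifted more than 30 mm or knocked over (distance of mug_mid from where it was at the start of the episode above 0.03 m or angle between mug_mid's own z axis and vertical above 0.5 rad).
It fails at once if the cup is dropped (falls free faster than 0.8 m/s, a fall of about 33 mm) (contact force between the arm and cup below 0.01 N and linear speed of cup above 0.8 m/s).
It also fails if it takes over 54 s, if anything falls off the work surface, if the arm or the gripper's body presses on something with over 40 N, if the wrist force passes 120 N, or if a joint passes its speed limit or range.

ROBOT

A 6-joint arm with a two-finger parallel gripper is mounted at the origin on the work surface. World frame = base frame: x ahead of the robot, y to its left, z up, the work surface at z = 0. Lengths are in m, angles in rad, forces in N, time in s.
With the tool pointing down it reaches from about 0.325 to 0.775 m from the base axis. Payload 5.5 kg.
Tool frame: the origin (TCP) lies midway between the tips of the shut fingers; the grasp point (between the pads) lies 19 mm behind it; z points along the fingers, y is the line along which they close (so a half turn about z gives the same grasp; the last joint's range is limited). The gripper opens to 88 mm and grips with 3 to 60 N. Pads are 20 mm wide; open, the fingers measure 115 mm over their backs; the gripper's body (75 mm by 178 mm) begins 61 mm behind the grasp point.
Start: joints at [1.244, 0.091, 1.231, -0, 1.82, -0.057], TCP at [0.16, 0.578, 0.223] pointing down, gripper open.
Joint ranges: [-2.87, 2.87], [-0.86, 2.18], [0.17, 2.46], [-1.51, 4.65], [0.06, 2.69], [-2.65, 2.65]. Speed limits (rad/s): [2.57, 2.57, 3.01, 3.14, 3.14, 3.14].

INTERFACE

Orientations are given as a unit quaternion [w, x, y, z].
In Python, from station import get_obs, read_camera, job_done gives the robot as it stands.
- The arm moves only by the shell command python3 -m inch 'ROWS' [FORCE]. ROWS is a JSON object of lists of equal length, an entry for each row: "translation": the shift along the world's x, y, z in units of 1 m (1.0 is 1 m), a list of three; "spin": the turn about the world's z in units of pi/2 rad (1.0 is pi/2 rad); "grip": the opening, from 0 (shut) to 1 (fully open). A call has 1 to 10 rows; each row is the pose to reach, as a shift and turn from the pose commanded when the call began; what a row does not reach only later rows make up. A row lasts 1/12 s, in which the tool goes at most 41.7 mm and 7.16 degrees, less where a joint would pass 70% of its speed; a pose out of reach is approached as far as the arm can. A call with a number of a shift or a turn outside -1 to 1 is refused whole. A call with a gripper value outside its range is refused whole. The fingers move at their own pace and stop on an object; FORCE is the grip in N (left out, the last holds). Time passes only in rows, so rows that repeat a pose let the fingers close. It gives the time, the measured TCP pose, the force, the opening and the grip force at its end, in the units of the state.
- get_obs(): the state, without advancing time (a new reading comes with each control period).
- read_camera(name): name is "side" or "top" or "wrist"; returns a dict with "frame" (400x640x3 uint8, red, green, blue), "vfov" (degrees; the focal length in pixels is half the picture's height over the tangent of half this angle, whatever the lens; pixels are square), "cx", "cy" (the principal point, pixels), "position" and "orientation" of the camera in the world; the wrist camera has in their place "tool_from_camera" (4x4, takes a point from camera to tool coordinates, whose origin is the TCP and whose axes are the flange's). Camera axes: x right, y up, looking along -z (the intrinsics and any distortion apply to the point x, -y, -z); pixel columns grow to the right and rows downward; lengths in m; the calibration is good to about 2 mm. The wrist camera is an equidistant fisheye: a pixel r from the principal point sees the ray r / f radians off the axis. A picture is of the moment at which its call begins: read the wrist's pose just before it. There is no depth.
- job_done(): hands the job in; it is judged then, once.
The state is a dict: "clock": time; "q": joint angles; "joint_velocities": joint speeds; "effort": joint torques, N m; "tcp_pos": TCP position; "tcp_rot": TCP orientation; "contact_force": force on the tool from outside, world axes, zero at the start; "torque": the same for the moment, N m; "width": finger opening in m; "finger_force": force on a finger pad.
Only numpy, scipy, OpenCV 4.12 (cv2) and the standard library are available. Lean on these libraries where they do the work, as an engineer would, in place of code of your own. Each camera call takes 0.05 s, during which the arm holds its last target. There are 200 camera calls.

## Working session

There is one attempt and no reset: what is moved stays moved. The work goes in short steps, Python scripts to look and compute and a shell command to move; the robot and the scene stay as the last step left them, time stands still between calls to the robot, and variables do not carry over. Pictures are saved under pics/ and viewed, at most 10 in all, crops included, and the job is handed in when it is done.

```bash
mkdir -p pics; python3 - <<'E'
from station import *
import cv2,numpy as np
o=get_obs();print({k:np.round(o[k],3) for k in('clock','tcp_pos','tcp_rot','width')})
fs=[]
for n in('top','side'):
    d=read_camera(n);cv2.imwrite(f'pics/{n}0.png',d['frame'][:,:,::-1]);np.save(f'{n}.npy',d,allow_pickle=True)
    print(n,{k:v for k,v in d.items() if k!='frame'})
E
```

```text
{'clock': np.float64(0.0), 'tcp_pos': array([0.16 , 0.578, 0.222]), 'tcp_rot': array([-0.   ,  0.134,  0.991, -0.001]), 'width': np.float64(0.088)}
top {'vfov': 43.0677208209937, 'cx': 317.66320404819226, 'cy': 199.97786401239043, 'position': array([0.47405355, 0.02201387, 1.35011409]), 'orientation': array([-0.6969956 , -0.01969468,  0.02396478,  0.71640417])}
side {'vfov': 42.05544675081618, 'cx': 318.60345173416187, 'cy': 200.93327879863486, 'position': array([0.39304354, 0.94506861, 1.04222603]), 'orientation': array([-0.08609113, -0.03550244,  0.37917443,  0.92062731])}
```

View pics/top0.png

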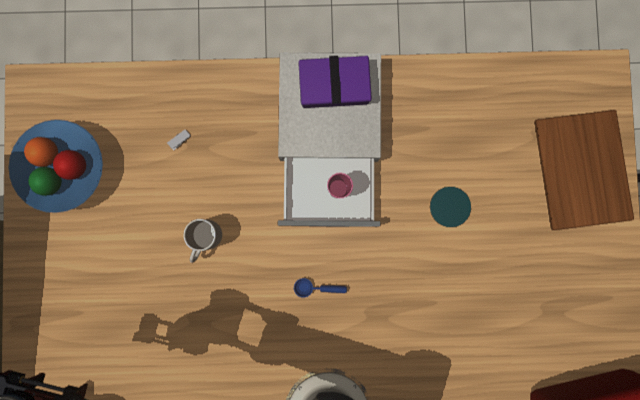

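View pics/side0.png

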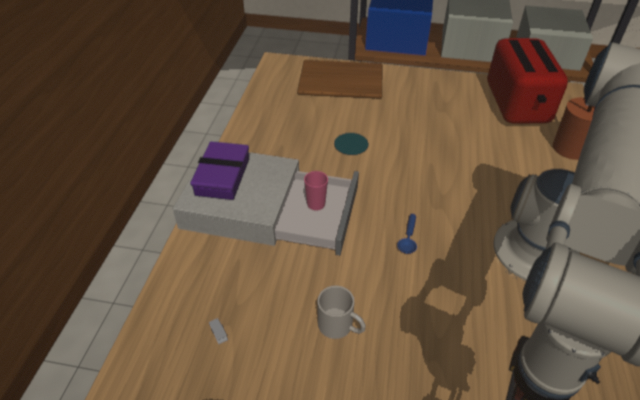

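The top view shows the pink cup at about (340,185), the coaster at (450,207), the mug at (203,235) with its handle towards the robot, and the drawer front edge at about row 223, columns 278–390. The side view agrees, with the cup at (316,190) and the coaster at (351,144).

```bash
cat > h.py <<'E'
import numpy as np,cv2
from scipy.spatial.transform import Rotation as R
def ray(d,u,v):
    f=200/np.tan(np.radians(d['vfov'])/2)
    q=d['orientation'];r=R.from_quat([q[1],q[2],q[3],q[0]])
    return np.array(d['position']),r.apply([(u-d['cx'])/f,-(v-d['cy'])/f,-1])
def onz(d,u,v,z):
    p,r=ray(d,u,v);return p+r*(z-p[2])/r[2]
def cross(a,b):
    (p,r),(q,s)=a,b
    t=np.linalg.lstsq(np.c_[r,-s],q-p,rcond=None)[0]
    x,y=p+r*t[0],q+s*t[1];return (x+y)/2,np.linalg.norm(x-y)
def blob(fr,lo,hi,box=None):
    m=cv2.inRange(cv2.cvtColor(fr,cv2.COLOR_RGB2HSV),lo,hi)
    if box: k=np.zeros_like(m);a,b,c,e=box;k[b:e,a:c]=255;m&=k
    c=cv2.findContours(m,cv2.RETR_EXTERNAL,cv2.CHAIN_APPROX_NONE)[0]
    return max(c,key=cv2.contourArea)
PINK=((160,90,50),(179,255,255));TEAL=((80,90,20),(100,255,255))
E
python3 - <<'E'
from h import *
T=np.load('top.npy',allow_pickle=True).item();S=np.load('side.npy',allow_pickle=True).item()
f=T['frame'];g=S['frame']
c=blob(f,*PINK,(300,150,380,225));s=blob(g,*PINK,(280,150,345,225))
e=cv2.fitEllipse(c);print('cup top',e,cv2.boundingRect(c));print('side',cv2.minAreaRect(s),cv2.boundingRect(s))
ms=cv2.moments(s);su=(ms['m10']/ms['m00'],ms['m01']/ms['m00'])
print('rim',onz(T,*e[0],.113),'size m',np.array(e[1])*(1.35-.113)/(200/np.tan(np.radians(T['vfov']/2))))
print('cross',cross(ray(T,*e[0]),ray(S,*su)))
for d,b in((T,(400,170,500,250)),(S,(320,120,385,165))):
    e=cv2.fitEllipse(blob(d['frame'],*TEAL,b));print('coaster',e,onz(d,*e[0],.005))
# drawer panel: gradient column, print grey profile
for u in(285,330,375): print(u,f[205:235,u].mean(1).astype(int))
for v in(218,225): print(v,f[v,268:290].mean(1).astype(int),f[v,372:396].mean(1).astype(int))
print('mug',onz(T,202,234,.092))
E
python3 -c "
import cv2;a=cv2.imread('pics/top0.png')[40:250,260:480];cv2.imwrite('pics/c1.png',cv2.resize(a,None,fx=2.8,fy=2.8,interpolation=cv2.INTER_CUBIC))"
```

```text
cup top ((339.74554443359375, 185.16502380371094), (23.759117126464844, 24.282108306884766), 70.18563842773438) (328, 173, 25, 25)
side ((316.0, 190.0), (38.0, 22.0), 90.0) (305, 171, 23, 39)
rim [ 0.5853152 -0.0416146  0.113    ] size m [0.05798554 0.05926193]
cross (array([ 0.58847849, -0.04379716,  0.07173144]), np.float64(0.0010992081610328832))
coaster ((450.08868408203125, 206.46726989746094), (38.011470794677734, 38.68453598022461), 102.78817749023438) [ 0.53019753 -0.33897392  0.005     ]
coaster ((350.7763366699219, 143.47122192382812), (18.48740005493164, 30.280969619750977), 92.08428192138672) [ 0.53156403 -0.33566605  0.005     ]
285 [198 195 195 199 194 197 196 195 196 197 195 197 197 162 104  94 105 108
 108 105  98 119 137 138 142 151 147 148 149 152]
330 [190 188 191 188 190 189 188 189 188 187 192 193 159 115 111 102  97 108
 109 112  93  85 123 150 147 143 146 148 144 137]
375 [ 75  72  77  84  81  74  73  75  74  74  80  80  76  73  69  66  85 106
 106 109 105  94 118 146 144 141 132 130 125 128]
218 [131 131 131 132 134 133 133 132 135 132 134 136 135 135 137 146 161 162
 105 110 117 117] [192 171 100  73  74  75  77  76  76  77  78  78  74  75  75  77  74  79
 128 136 138 136 134 135]
225 [131 134 134 136 133 132 135 136 136 123 111  98  95  94  97 100  96  98
  97  97  98 101] [104 102 103 105 106 106 105 102  88 131 142 137 140 140 137 137 138 140
 136 141 139 137 139 138]
mug [0.475253   0.30169039 0.092     ]
```

View pics/c1.png

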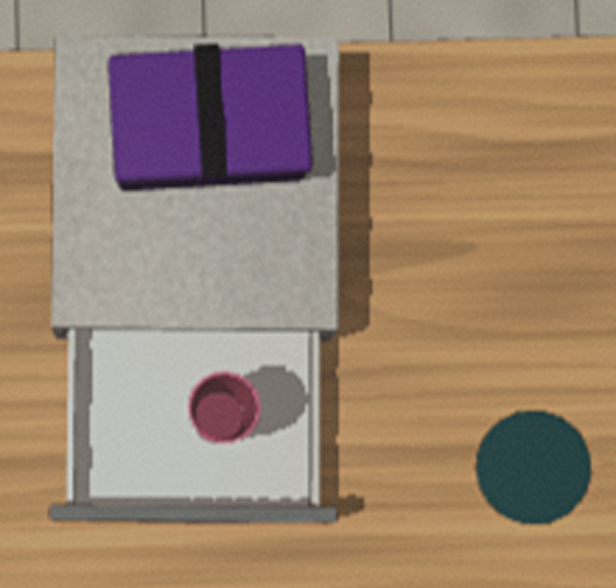

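The cup is at about (0.586, -0.042) and the coaster at about (0.531, -0.338). The tray has clearance on both sides of the cup for a grasp closing along y, so I'm moving above the cup.

```bash
python3 -m inch '{"translation":[[0.02,-0.03,0],[0.04,-0.06,0],[0.06,-0.09,0],[0.08,-0.12,0],[0.1,-0.15,0],[0.12,-0.18,0],[0.14,-0.21,0],[0.16,-0.24,0],[0.18,-0.27,0],[0.2,-0.3,0]],"spin":[0.03,0.06,0.09,0.12,0.15,0.171,0.171,0.171,0.171,0.171],"grip":[1,1,1,1,1,1,1,1,1,1]}' 10
python3 -m inch '{"translation":[[0.02,-0.03,0],[0.04,-0.06,0],[0.06,-0.09,0],[0.08,-0.12,0],[0.11,-0.15,0],[0.13,-0.18,0],[0.15,-0.21,0],[0.18,-0.24,0],[0.2,-0.28,0],[0.226,-0.32,0]],"spin":[0,0,0,0,0,0,0,0,0,0],"grip":[1,1,1,1,1,1,1,1,1,1]}'
python3 -m inch '{"translation":[[0,0,0],[0,0,0]],"spin":[0,0],"grip":[1,1]}'
python3 - <<'E'
from h import *
from station import *
o=get_obs();d=read_camera('wrist');cv2.imwrite('pics/w1.png',d['frame'][:,:,::-1])
np.save('wrist.npy',(o,d),allow_pickle=True)
print(o['tcp_pos'],o['tcp_rot'],o['q'],o['contact_force'],d['cx'],d['cy'],d['vfov'],d['tool_from_camera'])
T=np.load('top.npy',allow_pickle=True).item()
for u,v in((278.6,158),(380.4,158)):print('cab edge',onz(T,u,v,.078))
for u,v in((277.5,224),(330,225.5),(380,225.5)):print('front',onz(T,u,v,.068))
E
```

```text
clock: 0.93
tcp_pos: [0.3604, 0.2766, 0.2223]
tcp_rot: [-0.0, 0.0, 1.0, -0.0]
contact_force: [0.4, -0.4, 0.7]
width: 0.0876
finger_force: 0.0
clock: 1.77
tcp_pos: [0.5811, -0.0353, 0.2221]
tcp_rot: [-0.0, 0.001, 1.0, 0.0]
contact_force: [-0.5, 0.1, 0.8]
width: 0.088
finger_force: 0.0
clock: 1.93
tcp_pos: [0.5808, -0.0352, 0.2207]
tcp_rot: [-0.002, 0.002, 1.0, 0.0]
contact_force: [-1.1, 0.7, 0.7]
width: 0.088
finger_force: 0.0
[ 0.58080632 -0.03524018  0.22073367] [-1.66502576e-03  2.34075186e-03  9.99995847e-01  2.34782167e-04] [-1.19112583e-01  4.47512026e-02  1.28248257e+00  8.08455208e-05
  1.81772096e+00 -1.68520777e+00] [-1.07837187  0.74802311  0.73403549] 324.3714932689535 200.03500941891596 65.70646984690485 [[-2.54294662e-05  9.52837108e-01  3.03482199e-01  8.35646044e-02]
 [ 9.99999542e-01  3.14614756e-04 -9.03997534e-04  6.16338731e-04]
 [-9.56842374e-04  3.03482037e-01 -9.52836679e-01 -1.61235865e-01]
 [ 0.00000000e+00  0.00000000e+00  0.00000000e+00  1.00000000e+00]]
cab edge [0.66151817 0.1089689  0.078     ]
cab edge [ 0.6546038  -0.14831818  0.078     ]
front [0.49521338 0.11626707 0.068     ]
front [ 0.48777528 -0.01620549  0.068     ]
front [ 0.48429107 -0.14258413  0.068     ]
```

View pics/w1.png

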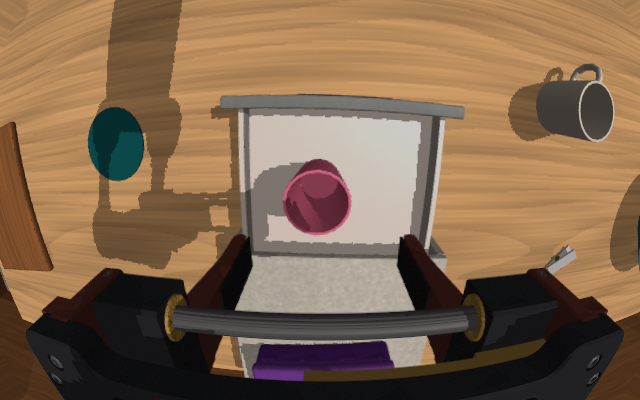

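The wrist view shows the cup rim ellipse centred at about (317,202), the drawer panel across the top at row 103, and the coaster at (116,144). Next I cast these onto their planes.

```bash
cat >> h.py <<'E'
def wz(o,d,u,v,z):
    f=200/np.tan(np.radians(d['vfov'])/2)
    x,y=u-d['cx'],v-d['cy'];r=np.hypot(x,y);t=r/f
    c=np.array([np.sin(t)*x/r,-np.sin(t)*y/r,-np.cos(t)])
    M=d['tool_from_camera'];q=o['tcp_rot'];W=R.from_quat([q[1],q[2],q[3],q[0]])
    p=W.apply(M[:3,3])+o['tcp_pos'];k=W.apply(M[:3,:3]@c);return p+k*(z-p[2])/k[2]
E
python3 - <<'E'
from h import *
o,d=np.load('wrist.npy',allow_pickle=True)
c=blob(d['frame'],*PINK,(270,150,360,245));x,y,w,h=cv2.boundingRect(c);print(x,y,w,h)
L=c[c[:,0,0]==x][0,0];
P=c[:,0,:];P=P[P[:,1]>=198] # lower rim half
P=np.array([wz(o,d,u+.5,v+.5,.113)[:2] for u,v in P])
A=np.c_[2*P,np.ones(len(P))];s=np.linalg.lstsq(A,(P**2).sum(1),rcond=None)[0];print('rim',s[:2],'r',np.sqrt(s[2]+s[:2]@s[:2]))
e=cv2.fitEllipse(blob(d['frame'],*TEAL,(70,90,160,200)));print('coaster',wz(o,d,*e[0],.005),e[1])
for u,v in((222,99),(340,95),(463,107)):print('front',wz(o,d,u,v,.068))
E
```

```text
283 159 68 76
rim [ 0.58605753 -0.04103971] r 0.030758803331862348
coaster [ 0.52995067 -0.33373309  0.005     ] (54.27390670776367, 72.31184387207031)
front [ 0.48680748 -0.13951478  0.068     ]
front [ 0.48703975 -0.01823497  0.068     ]
front [0.49322102 0.11435083 0.068     ]
```

Both views agree: cup (0.586, -0.0415), rim radius about 31 mm, coaster (0.530, -0.336). Now aligning and descending.

```bash
python3 -m inch '{"translation":[[0.005,-0.006,0],[0.005,-0.006,-0.02],[0.005,-0.006,-0.04],[0.005,-0.006,-0.06],[0.005,-0.006,-0.08],[0.005,-0.006,-0.1],[0.005,-0.006,-0.12],[0.005,-0.006,-0.14],[0.005,-0.006,-0.155],[0.005,-0.006,-0.165]],"spin":[0,0,0,0,0,0,0,0,0,0],"grip":[1,1,1,1,1,1,1,1,1,1]}'
python3 -m inch '{"translation":[[0,0,0],[0,0,0],[0,0,0],[0,0,0],[0,0,0],[0,0,0],[0,0,0],[0,0,0]],"spin":[0,0,0,0,0,0,0,0],"grip":[0.85,0.7,0.6,0.5,0.5,0.5,0.5,0.5]}' 10
```

```text
clock: 2.82
tcp_pos: [0.5847, -0.038, 0.0562]
tcp_rot: [-0.001, -0.001, 1.0, 0.0]
contact_force: [0.5, -0.1, -0.1]
width: 0.0877
finger_force: 0.0
clock: 3.48
tcp_pos: [0.5866, -0.0397, 0.0593]
tcp_rot: [0.001, 0.001, 1.0, -0.0]
contact_force: [-0.1, -1.0, 4.8]
width: 0.0639
finger_force: 10.0
```

```bash
python3 -m inch '{"translation":[[0,0,0.01],[0,0,0.02],[0,0,0.04],[0,0,0.06],[0,0,0.08],[0,0,0.1],[0,0,0.1],[0,0,0.1]],"spin":[0,0,0,0,0,0,0,0],"grip":[0.5,0.5,0.5,0.5,0.5,0.5,0.5,0.5]}' 12
python3 - <<'E'
from h import *
from station import *
o=get_obs();print(o['tcp_pos'],o['contact_force'],o['width'])
d=read_camera('wrist');s=read_camera('side')
a=np.hstack([d['frame'][:,140:500],s['frame'][:,150:550]]);cv2.imwrite('pics/w2.png',a[:,:,::-1])
E
```

```text
clock: 4.15
tcp_pos: [0.5863, -0.0395, 0.1592]
tcp_rot: [0.001, 0.001, 1.0, -0.0]
contact_force: [-0.1, 0.2, -0.9]
width: 0.064
finger_force: 12.0
[ 0.58634006 -0.03948488  0.15917482] [-0.13229214  0.18062657 -0.92067478] 0.0639671896999038
```

View pics/w2.png

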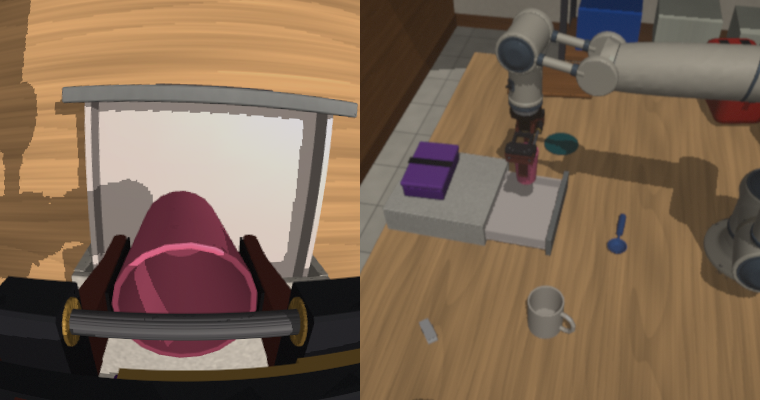

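The cup is held upright between the fingers, clear of the tray. I'm carrying it over the coaster.

```bash
python3 -m inch '{"translation":[[-0.003,-0.015,0],[-0.009,-0.045,0],[-0.015,-0.08,0],[-0.022,-0.115,0],[-0.029,-0.15,0],[-0.036,-0.185,0],[-0.042,-0.22,0],[-0.048,-0.255,0],[-0.053,-0.28,0],[-0.056,-0.2965,0]],"spin":[0,0,0,0,0,0,0,0,0,0],"grip":[0.5,0.5,0.5,0.5,0.5,0.5,0.5,0.5,0.5,0.5]}'
python3 -m inch '{"translation":[[0,0,0],[0,0,0],[0,0,-0.02],[0,0,-0.04],[0,0,-0.06],[0,0,-0.075],[0,0,-0.085],[0,0,-0.09],[0,0,-0.09],[0,0,-0.09]],"spin":[0,0,0,0,0,0,0,0,0,0],"grip":[0.5,0.5,0.5,0.5,0.5,0.5,0.5,0.5,0.5,0.5]}'
python3 - <<'E'
from h import *
from station import *
o=get_obs();print(o['tcp_pos'],o['contact_force'],o['width'])
d=read_camera('wrist');s=read_camera('side');np.save('w3.npy',(o,d,s),allow_pickle=True)
a=np.hstack([d['frame'][:,140:500],cv2.resize(s['frame'][80:230,270:420],(400,400),interpolation=2)]);cv2.imwrite('pics/w3.png',a[:,:,::-1])
E
```

```text
clock: 5.08
tcp_pos: [0.5279, -0.3382, 0.155]
tcp_rot: [-0.002, 0.002, 1.0, 0.001]
contact_force: [-0.4, -0.4, -0.5]
width: 0.0637
finger_force: 12.0
clock: 5.92
tcp_pos: [0.5302, -0.3354, 0.0683]
tcp_rot: [0.0, 0.0, 1.0, -0.0]
contact_force: [0.6, -0.9, -0.3]
width: 0.0638
finger_force: 12.0
[ 0.53017909 -0.33543629  0.06834801] [ 0.63507761 -0.90688098 -0.32470189] 0.06375650585004906
```

View pics/w3.png

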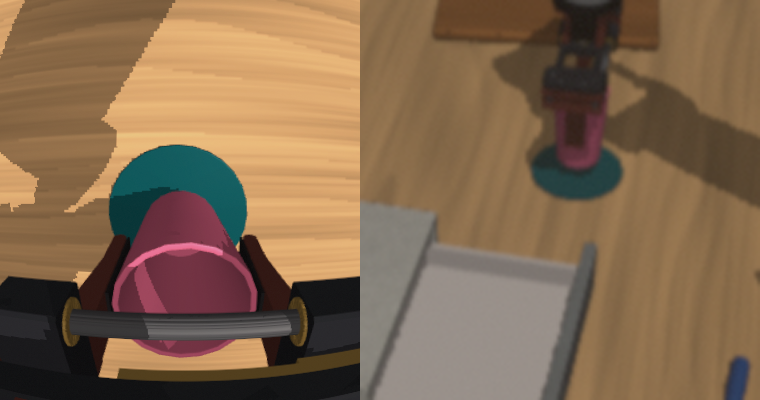

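The wrist view shows the cup above the coaster, whose visible rim runs from columns 109 to 247 with its far edge at row 144. The side view shows the foot over the coaster. I'm checking the offset with a circle fit.

```bash
python3 - <<'E'
from h import *
o,d,s=np.load('w3.npy',allow_pickle=True)
c=blob(d['frame'],*((80,90,20),(100,255,255)),(230,130,410,250))[:,0,:]
h=c[(c[:,1]<205)]
ch=[]
for v in np.unique(h[:,1]):
    us=h[h[:,1]==v][:,0];ch+=[(us.min(),v),(us.max()+1,v)]
P=np.array([wz(o,d,u,v+.5,.005)[:2] for u,v in ch])
A=np.c_[2*P,np.ones(len(P))];q=np.linalg.lstsq(A,(P**2).sum(1),rcond=None)[0];print('coaster',q[:2],'r',np.sqrt(q[2]+q[:2]@q[:2]))
# rim height from its width
for z in np.arange(.1,.16,.01):
    a=wz(o,d,253,300,z);b=wz(o,d,397,300,z);print(z.round(2),np.linalg.norm(a-b).round(4),((a+b)/2).round(3))
E
```

```text
coaster [ 0.53008664 -0.33988943] r 0.05367691159129715
0.1 0.0749 [ 0.542 -0.334  0.1  ]
0.11 0.0692 [ 0.535 -0.334  0.11 ]
0.12 0.0634 [ 0.528 -0.334  0.12 ]
0.13 0.0576 [ 0.52  -0.334  0.13 ]
0.14 0.0518 [ 0.513 -0.334  0.14 ]
0.15 0.046 [ 0.505 -0.334  0.15 ]
```

The cup foot is about 20 mm above the coaster. I'm shifting y by -3 mm and lowering gently.

```bash
python3 -m inch '{"translation":[[0,-0.003,-0.005],[0,-0.003,-0.01],[0,-0.003,-0.014],[0,-0.003,-0.016],[0,-0.003,-0.018],[0,-0.003,-0.019],[0,-0.003,-0.019]],"spin":[0,0,0,0,0,0,0],"grip":[0.5,0.5,0.5,0.5,0.5,0.5,0.5]}'
python3 -m inch '{"translation":[[0,0,-0.001],[0,0,-0.002],[0,0,-0.002]],"spin":[0,0,0],"grip":[0.5,0.5,0.5]}'
```

```text
clock: 6.6
tcp_pos: [0.5295, -0.3388, 0.0482]
tcp_rot: [-0.0, 0.001, 1.0, 0.0]
contact_force: [-0.5, 0.1, 0.4]
width: 0.0637
finger_force: 12.0
clock: 6.85
tcp_pos: [0.5297, -0.3389, 0.0466]
tcp_rot: [-0.0, 0.001, 1.0, -0.0]
contact_force: [0.0, -0.2, -0.9]
width: 0.0639
finger_force: 12.0
```

```bash
python3 -m inch '{"translation":[[0,0,-0.001],[0,0,-0.002],[0,0,-0.002]],"spin":[0,0,0],"grip":[0.5,0.5,0.5]}'
```

```text
clock: 7.1
tcp_pos: [0.5305, -0.3392, 0.0464]
tcp_rot: [0.001, 0.001, 1.0, -0.001]
contact_force: [-0.3, 0.7, 5.0]
width: 0.0642
finger_force: 12.0
```

Contact is felt at 5 N, and the height matches the predicted 0.046. Opening and lifting straight up.

```bash
python3 -m inch '{"translation":[[0,0,0.001],[0,0,0.001],[0,0,0.001],[0,0,0.001],[0,0,0.001],[0,0,0.001],[0,0,0.001],[0,0,0.001]],"spin":[0,0,0,0,0,0,0,0],"grip":[0.8,0.87,0.93,1,1,1,1,1]}'
python3 -m inch '{"translation":[[0,0,0.015],[0,0,0.03],[0,0,0.05],[0,0,0.07],[0,0,0.09],[0,0,0.11],[0,0,0.13],[0,0,0.15],[0,0,0.15],[0,0,0.15]],"spin":[0,0,0,0,0,0,0,0,0,0],"grip":[1,1,1,1,1,1,1,1,1,1]}'
python3 - <<'E'
from h import *
from station import *
o=get_obs();d=read_camera('wrist');s=read_camera('side')
a=np.hstack([d['frame'][:,140:500],cv2.resize(s['frame'][80:230,270:420],(400,400),interpolation=2)]);cv2.imwrite('pics/w4.png',a[:,:,::-1])
c=blob(d['frame'],*PINK,(250,130,400,290));print(cv2.boundingRect(c))
P=c[:,0,:];y,h=P[:,1].min(),np.ptp(P[:,1]);P=P[P[:,1]>y+.6*h]
P=np.array([wz(o,d,u+.5,v+.5,.1)[:2] for u,v in P])
A=np.c_[2*P,np.ones(len(P))];q=np.linalg.lstsq(A,(P**2).sum(1),rcond=None)[0];print('rim',q[:2],'r',np.sqrt(q[2]+q[:2]@q[:2]))
E
```

```text
clock: 7.77
tcp_pos: [0.5296, -0.3389, 0.0455]
tcp_rot: [-0.0, 0.001, 1.0, 0.0]
contact_force: [0.4, 0.5, 0.1]
width: 0.0877
finger_force: 0.0
clock: 8.6
tcp_pos: [0.5302, -0.3393, 0.1968]
tcp_rot: [0.001, 0.001, 1.0, -0.001]
contact_force: [-0.8, -0.7, 0.1]
width: 0.088
finger_force: 0.0
(286, 155, 72, 78)
rim [ 0.52898325 -0.3403482 ] r 0.030898681521876265
```

View pics/w4.png

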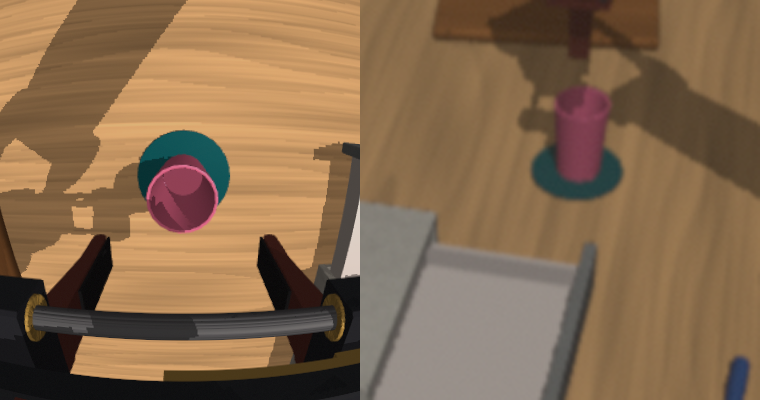

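The cup stands upright at (0.529, -0.340), within 2 mm of the coaster's centre, and has been let go. Next I go in front of the drawer with the fingers shut.

```bash
python3 -m inch '{"translation":[[-0.005,0.015,0],[-0.015,0.05,0],[-0.025,0.085,0],[-0.036,0.12,0],[-0.047,0.155,0],[-0.058,0.19,0],[-0.069,0.225,0],[-0.08,0.26,0],[-0.09,0.295,0],[-0.1,0.327,0]],"spin":[0,0,0,0,0,0,0,0,0,0],"grip":[1,1,1,0.7,0.5,0.3,0,0,0,0]}'
python3 -m inch '{"translation":[[0,0,0],[0,0,-0.03],[0,0,-0.06],[0,0,-0.09],[0,0,-0.12],[0,0,-0.145],[0,0,-0.16],[0,0,-0.165],[0,0,-0.165]],"spin":[0,0,0,0,0,0,0,0,0],"grip":[0,0,0,0,0,0,0,0,0]}'
```

```text
clock: 9.53
tcp_pos: [0.4282, -0.0102, 0.1935]
tcp_rot: [-0.001, 0.001, 1.0, 0.0]
contact_force: [0.1, 0.2, 0.5]
width: 0.0448
finger_force: 0.0
clock: 10.28
tcp_pos: [0.4279, -0.0121, 0.0279]
tcp_rot: [-0.003, 0.001, 1.0, 0.0]
contact_force: [0.4, 0.3, -0.5]
width: 0.0004
finger_force: 0.0
```

```bash
python3 -m inch '{"translation":[[0.015,0,0],[0.03,0,0],[0.038,0,0],[0.046,0,0],[0.054,0,0],[0.062,0,0],[0.07,0,0],[0.078,0,0],[0.086,0,0],[0.094,0,0]],"spin":[0,0,0,0,0,0,0,0,0,0],"grip":[0,0,0,0,0,0,0,0,0,0]}'
python3 -m inch '{"translation":[[0.01,0,0],[0.02,0,0],[0.03,-0.001,0],[0.04,-0.001,0],[0.05,-0.001,0],[0.06,-0.002,0],[0.07,-0.002,0],[0.076,-0.002,0],[0.082,-0.002,0],[0.086,-0.002,0]],"spin":[0,0,0,0,0,0,0,0,0,0],"grip":[0,0,0,0,0,0,0,0,0,0]}'
```

```text
clock: 11.12
tcp_pos: [0.5242, -0.012, 0.0304]
tcp_rot: [-0.0, 0.001, 1.0, -0.0]
contact_force: [-1.1, -0.9, 0.8]
width: 0.0006
finger_force: 1.0
clock: 11.95
tcp_pos: [0.6101, -0.0139, 0.0302]
tcp_rot: [-0.0, 0.001, 1.0, 0.0]
contact_force: [-1.6, -1.3, -0.7]
width: 0.0004
finger_force: 0.9
```

Pushing at about 1.5 N. I'm creeping towards the stop.

```bash
python3 -m inch '{"translation":[[0.003,0,0],[0.006,0,0],[0.009,0,0],[0.012,0,0],[0.015,0,0],[0.015,0,0]],"spin":[0,0,0,0,0,0],"grip":[0,0,0,0,0,0]}'
python3 -m inch '{"translation":[[0.002,0,0],[0.004,0,0],[0.006,0,0],[0.006,0,0]],"spin":[0,0,0,0],"grip":[0,0,0,0]}'
```

```text
clock: 12.45
tcp_pos: [0.6253, -0.0138, 0.0308]
tcp_rot: [0.0, 0.001, 1.0, 0.0]
contact_force: [0.1, -0.0, 0.5]
width: 0.0001
finger_force: 0.0
clock: 12.78
tcp_pos: [0.6311, -0.0139, 0.0308]
tcp_rot: [0.0, 0.001, 1.0, 0.0]
contact_force: [-0.3, -0.0, -0.0]
width: 0.0004
finger_force: 0.1
```

```bash
python3 -m inch '{"translation":[[0.002,0,0],[0.004,0,0],[0.005,0,0],[0.005,0,0]],"spin":[0,0,0,0],"grip":[0,0,0,0]}'
python3 -m inch '{"translation":[[0.002,0,0],[0.003,0,0],[0.003,0,0]],"spin":[0,0,0],"grip":[0,0,0]}'
```

```text
clock: 13.12
tcp_pos: [0.6357, -0.014, 0.0308]
tcp_rot: [-0.0, 0.001, 1.0, -0.0]
contact_force: [-3.5, -0.3, 1.8]
width: 0.0004
finger_force: 1.4
clock: 13.37
tcp_pos: [0.6356, -0.014, 0.0308]
tcp_rot: [-0.004, 0.001, 1.0, -0.0]
contact_force: [-15.5, -1.0, 9.0]
width: 0.0007
finger_force: 8.2
```

The arm meets a hard stop at x = 0.6357, about where I predicted. Now backing off along -x, then up, and looking.

```bash
python3 -m inch '{"translation":[[-0.005,0,0],[-0.02,0,0],[-0.045,0,0],[-0.075,0,0],[-0.11,0,0],[-0.14,0,0],[-0.16,0,0.02],[-0.17,0,0.05],[-0.17,0,0.08],[-0.17,0,0.1]],"spin":[0,0,0,0,0,0,0,0,0,0],"grip":[0,0,0,0,0,0,0,0,0,0]}'
python3 -m inch '{"translation":[[0,0,0],[0,0,0],[0,0,0]],"spin":[0,0,0],"grip":[0,0,0]}'
python3 - <<'E'
from h import *
from station import *
s=read_camera('side')['frame'];t=read_camera('top')['frame']
a=np.hstack([s[100:350,160:460],t[40:290,180:480]]);cv2.imwrite('pics/end.png',cv2.resize(a,None,fx=1.3,fy=1.3)[:,:,::-1])
E
```

```text
clock: 14.2
tcp_pos: [0.4692, -0.0138, 0.134]
tcp_rot: [0.003, 0.0, 1.0, -0.0]
contact_force: [0.7, 1.2, 0.4]
width: 0.0006
finger_force: 0.0
clock: 14.45
tcp_pos: [0.4686, -0.0138, 0.1297]
tcp_rot: [-0.0, 0.0, 1.0, 0.0]
contact_force: [-0.6, -1.1, -0.4]
width: 0.0001
finger_force: 0.0
```

View pics/end.png

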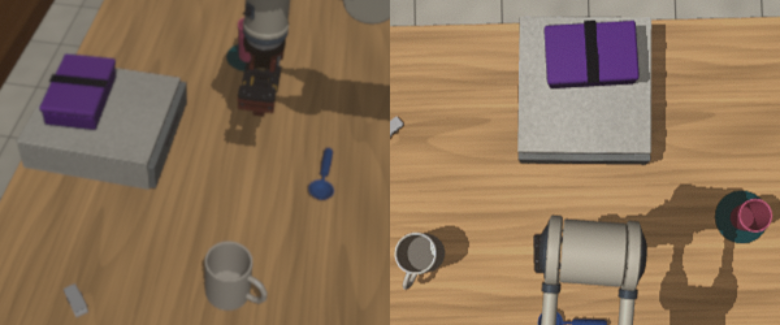

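The drawer panel sits flush against the cabinet and the cup stands on the coaster (its rim is offset only by perspective). The mug has not moved and the arm is clear.

```bash
python3 -c "
from station import *
print(job_done())"
```

```text
the job is handed in; nothing more can be done
None
```

The pink cup is standing upright on the teal coaster, about 2 mm off its centre, the drawer is pushed shut to its stop, the mug was left alone, and the job is handed in; the hand-in call returned no verdict.

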